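# Hang the bead bin on the louvered panel

## Robot

A 6-joint arm with a two-finger parallel gripper is mounted at the origin on the work surface. World frame = base frame: x ahead of the robot, y to its left, z up, the work surface at z = 0. Lengths are in m, angles in rad, forces in N, time in s.
With the tool pointing down it reaches from about 0.35 to 0.85 m from the base axis. Payload 8.1 kg.
Tool frame: the origin (TCP) lies on the centre line of the jaws, within the pads' length; the fingertips stand 19 mm ahead of it and the grasp point (between the pads) is the TCP (robot.tips_ahead is the distance from the TCP to the fingertips, in m); y points along the fingers, z is the direction in which the jaws open and shut, and the axes are right-handed (so a half turn about y gives the same grasp; the last joint's range is limited). The gripper opens to 93 mm and grips with 3 to 60 N. Pads are 15 mm wide; open, the fingers measure 128 mm over their backs; the gripper's body (75 mm by 188 mm) begins 65 mm behind the grasp point.
Start: joints at [1.168, 0.13, 1.488, -0, 1.523, -0.085], TCP at [0.187, 0.57, 0.238] pointing down, gripper open.
Joint ranges: [-2.96, 2.96], [-0.89, 2.26], [0.02, 2.5], [-1.34, 4.48], [0, 2.73], [-2.66, 2.66]. Speed limits (rad/s): [2.39, 2.39, 2.79, 3.14, 3.14, 3.14].

## Interface

Orientations are given as a rotation vector (axis times angle).
In Python, from plant import robot, imaging, models gives the robot as it stands.
- The arm moves only by the tool carry_out, never from a script. Its argument "motion" is one flat list of numbers, 7 for each row, row after row: the shift along the tool's x, y, z in m, then the turn, a rotation vector about the tool's x, y, z in degrees, then the opening, from -1 (shut) to 1 (fully open). A call has exactly 5 rows; each row shifts and turns the pose as measured when the row begins, along the tool's axes as they then stand; what a row does not reach is not made up. A row lasts 1/10 s, in which the tool goes at most 50 mm and 8.59 degrees, less where a joint would pass 70% of its speed; a pose out of reach is approached as far as the arm can. A call is refused whole if a number of a shift passes 0.05 or a number of a turn 8.59, either way. A call with a gripper value outside its range is refused whole. The fingers move at their own pace and stop on an object; "squeeze" is the grip in N (left out, the last holds). Time passes only in rows, so rows that do not move let the fingers close, or fill a call up. It gives the time, the measured TCP pose, the force and the opening at its end, in the units of the state.
- robot.read_state(): the state, without advancing time (a new reading comes with each control period).
- imaging.read_camera(name): name is "side" or "top" or "wrist"; returns the picture (420x560x3 uint8, blue, green, red); there is no depth.
- imaging.camera_model(name): a dict with "K" (3x3 intrinsics, pixels), "k1" (the pictures are not rectified: a ray, as slopes to the right and down, at radius r is drawn at 1 + k1 r^2 times it, then the intrinsics apply), "position" and "orientation" of the camera in the world. Camera axes: x right, y down, z forward; pixel columns grow to the right and rows downward; lengths in m; the calibration is good to about 2 mm. A picture is of the moment at which its call begins: read the wrist's pose just before it. camera_model takes no time and is no camera call; for the wrist camera it gives the pose at the moment of the call.
- robot.close_job(): hands the job in, once; it reports no verdict.
Trained networks look in the newest picture that a camera, given by its name, has taken for a name from the list of things; names that differ only in an ending like _2 or _b are one class to them, and where a whole thing is asked for, a point or a joint stands for the part that bears it (a point fixed in the world has none). Each returns a list of dicts, best first, with "confidence" (0 to 1); they miss things now and then, are a little off and sometimes report something else, mostly with a low value. They report only what shows in the picture. A call takes as long as a camera call. They do not tell look-alikes from the thing itself.
- models.outline_of(camera, thing): "pixels" (420x560 bool, what is visible of it) and "pixel" ([column, row] in pixels, amid what is visible of it).
The state is a dict: "t": time; "q": joint angles; "dq": joint speeds; "joint_torque": joint torques, N m; "tool_pos": TCP position; "orientation": TCP orientation; "force": force on the tool from outside, world axes, zero at the start; "wrist_torque": the same for the moment, N m; "opening": finger opening in m.
Only numpy, scipy, OpenCV 4.12 (cv2) and the standard library are available. Lean on these libraries where they do the work, as an engineer would, in place of code of your own. Each camera call takes 0.05 s, during which the arm holds its last target.

## Task

Take the loose bin of beads that has a hanging lip along its back, and hang it by that lip on the top louver of the bench panel, in the free stretch left of the bin already there, closed up snug against the left end cheek. Ease it down until the louver carries it and let go: do not drop it, force it against the panel or cheek, or tip the beads out. Do not shove the bin already hanging, and leave the other things on the table where they are.

Things in the scene. Friction and masses are not known exactly. Their poses are not given: they have to be found in the camera images.
- bin: The loose bin to hang: blue plastic parts bin holding wooden beads, 104 (x) x 60 (y) x 62 mm (z), 68 wide over its side ribs, 0.19 to 0.33 kg. Origin: centre of the underside; z up, +x to its back wall (outer face x = 52, flat, z 0 to 59), where the lip is; -x to the low open front. Starts on the table, its back within 0.6 rad of facing the panel, left or right of the middle, changing places with the tray.
- bin_lip (a point): Middle of the lower edge of the bin's lip, at (58.75, 0, 49) mm in the bin's frame, same axes. From the top of the back wall a web (z 59 to 62) reaches back and turns down into the lip: 3.5 mm thick (x 57 to 60.5), 56 wide, lower edge at z 49. So a slot 5 wide and 10 deep, open downwards, lies between back wall and lip; it goes over the louver's edge. Slippery on the panel (friction near 0.3).
- bin_grip (a point): Where the bin is gripped from above across its 60 mm width: on the centre line at the height of the rim, above its centre of mass, at (3, 0, 62) mm in the bin's frame, same axes. The side walls (outer faces y = +-30) are 62 mm high from x = -28 to 52. Along each runs a stacking rib, 4 proud (to y = +-34), z 35 to 40: grip the wall above it, 22 mm high; fingertips that come down on the rib push the bin down.
- stand: Heavy fixed stand with a white-painted steel louvered sheet, 360 mm wide. Origin: on the table, midway between the uprights, in the plane of the sheet's front face; it faces along -x (to the robot), y to the left seen from the robot, z up. Three louvers run the whole width, 50 mm apart in height. A bin hung on the top one has its underside 59 mm below its edge, its back on the louvers' fronts, and leans forward up to 0.05 rad.
- louver_mean (a point): On the stand at (-14, 0, 175) mm, stand's axes: the top louver's front face at its MEAN height. The sheet is clamped by hand: the louver's upper edge really lies between 157 and 193 mm above the table; this is not measured, find it by feel or eye. It does not yield. Its edge is an upright strip, x -14 to -11, 12 high, open at the top; the pocket behind it is 11 wide. The sheet rises 20 above the edge.
- left_cheek (a point): Upper front corner, inner side, of the left end cheek, a steel plate on the stand: at (-66, 180, 188) mm, stand's axes. The plate reaches back to x = 4 and down to z = 88; its inner face is y = 180, so a bin snug against it has its centre at y = 146 in the stand's frame. The right cheek is its mirror image at y = -180. The uprights behind end 192 mm above the table.
- hung_bin (a joint): Place of the bin already hanging on the top louver, same size and shape as the loose bin: its centre is at y = -100 mm + this value in the stand's frame (metres, positive to the left; -0.044 to 0.025 at the start). A push of about 2.5 N shifts it along the louver. A smaller bin hangs below it on the lowest louver.
- tray: Bystander: plain blue divided tray without a lip, 104 x 64 x 50 mm; origin under its centre. Leave it.
- glue_bottle: Bystander: white bottle, 48 mm across, 151 high; origin under its centre.
- saucer: Bystander: terracotta saucer, 110 mm across, 18 high; origin under its centre.
- brush_pot: Bystander: white pot, 72 mm across, 95 high; origin under its centre.
- glue_stick0: Bystander: upright glue stick, 24 mm across, 90 high, left; origin under its centre.
- glue_stick1: Bystander: the same, right.
There are look-alikes about, which are no part of the job. Leave any yellow look-alike of the bin alone.

How it is judged:
On the way:
1. the bin is lifted clear of the table (height (world z) of bin above 0.03 m), for 0.1 s.
At the end, for the whole second after the job is handed in: The bin hangs at rest from the top louver, its lip behind the louver's edge (in the pocket in front of the sheet), released, upright to 0.12 rad, and its left rib is within 3.5 mm of the left end cheek (x of bin_lip in the frame of stand between -0.0125 and -0.001 m and z of bin in the frame of stand between 0.092 and 0.14 m and y of bin in the frame of stand between 0.1425 and 0.148 m and angle between bin's own z axis and vertical below 0.12 rad and angle between the x axis of bin and the x axis of stand, either way round below 0.13 rad and contact force between bin and stand above 1 N and contact force between bin and the fingers below 0.1 N and linear speed of bin below 0.01 m/s and angular speed of bin below 0.1 rad/s); the robot touches nothing.
It fails at once if the bin is forced or dropped against the panel or cheek: the contact forces add up to more than 28 N (5 to 9 N from its own weight when it hangs), or it falls free of the hand faster than 0.2 m/s (contact force between bin and stand above 28 N or (linear speed of bin above 0.2 m/s and contact force between bin and the fingers below 0.1 N)).
It fails at once if the robot presses on the panel or stand with more than 20 N (contact force between any of the fingers, the arm and stand above 20 N).
It fails at once if the bin is tipped by more than 0.5 rad, so that beads fall out (angle between bin's own z axis and vertical above 0.5 rad).
It fails at once if the bin already hanging is shoved along (velocity of joint hung_bin above 0.03 m/s or velocity of joint hung_bin below -0.03 m/s).
It fails at once if the tray, glue bottle, saucer, pot or a glue stick is moved by more than 3 cm (distance of any of tray, glue_bottle, saucer, brush_pot, glue_stick0, glue_stick1 from where it was at the start of the episode above 0.03 m).
It also fails if it takes over 62 s, if anything falls off the work surface, if the arm or the gripper's body presses on something with over 40 N, if the wrist force passes 120 N, or if a joint passes its speed limit or range.

## Working session

There is one attempt and no reset: what is moved stays moved. The work goes in short steps, Python scripts to look and compute and a tool call to move; the robot and the scene stay as the last step left them, time stands still between calls to the robot, and variables do not carry over. Pictures are saved under pics/ and viewed, and the job is handed in when it is done.

Besides the shell and the picture viewer there is one more tool, called after "Emit:" as name(argument=value, ...) on one line, values as JSON. carry_out: Moves the arm, as the interface text tells. Its arguments: {"type":"object","properties":{"motion":{"type":"array","items":{"type":"number"}},"squeeze":{"type":"number"}},"required":["motion"]}

```bash
ls; mkdir -p pics; cat > h.py <<'E'
import numpy as np,cv2
from plant import robot,imaging,models
E
python3 - <<'E'
from h import *
s=robot.read_state();print({k:np.round(v,3) for k,v in s.items()})
for c in ["side","top","wrist"]:
    im=imaging.read_camera(c);cv2.imwrite(f"pics/{c}0.png",im)
    m=imaging.camera_model(c);print(c,m)
E
```

```text
pics
{'t': np.float64(0.0), 'q': array([ 1.168,  0.131,  1.489, -0.   ,  1.523, -0.085]), 'dq': array([ 0.001, -0.001, -0.001,  0.001,  0.   ,  0.001]), 'joint_torque': array([-1.0000e-03, -5.5980e+01, -4.9179e+01,  7.7000e-02,  3.4000e-02,
       -0.0000e+00]), 'tool_pos': array([0.187, 0.569, 0.237]), 'orientation': array([-1.558,  0.25 , -0.249]), 'force': array([0.765, 0.265, 0.166]), 'wrist_torque': array([ 0.005,  0.003, -0.053]), 'opening': np.float64(0.093)}
side {'K': array([[486.4959683 ,   0.        , 274.68257905],
       [  0.        , 486.4959683 , 208.39288089],
       [  0.        ,   0.        ,   1.        ]]), 'k1': -0.061594029404193985, 'position': array([ 0.13473152, -0.60491342,  0.90422414]), 'orientation': array([-2.31900979,  0.64935502, -0.24004917])}
top {'K': array([[447.08975324,   0.        , 280.9059866 ],
       [  0.        , 447.08975324, 210.72158072],
       [  0.        ,   0.        ,   1.        ]]), 'k1': -0.0654839424015859, 'position': array([ 0.31936329, -0.00406048,  1.15050584]), 'orientation': array([-2.15777683,  2.10358633, -0.2018187 ])}
wrist {'K': array([[366.24806646,   0.        , 274.22146006],
       [  0.        , 366.24806646, 210.59815665],
       [  0.        ,   0.        ,   1.        ]]), 'k1': -0.07374219078961852, 'position': array([0.1102629 , 0.59535389, 0.38394927]), 'orientation': array([2.34400467, 1.6966552 , 0.248366  ])}
```

View pics/side0.png

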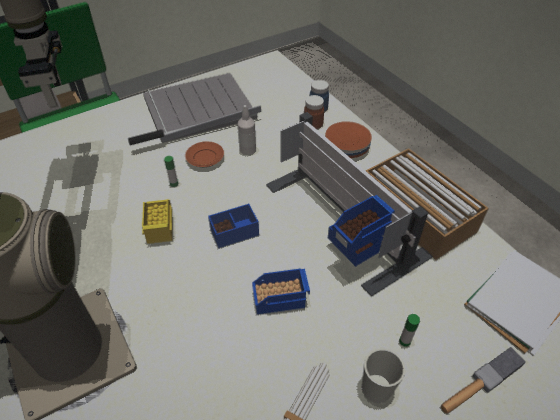

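View pics/top0.png

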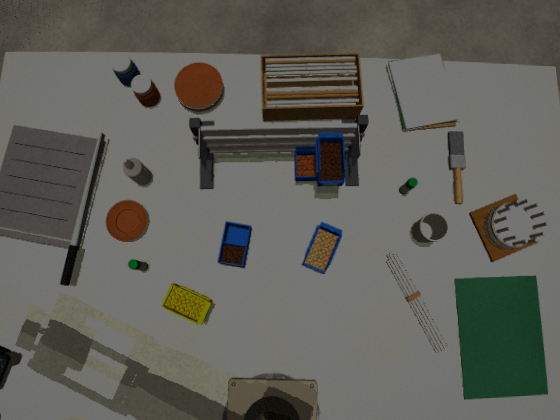

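View pics/wrist0.png

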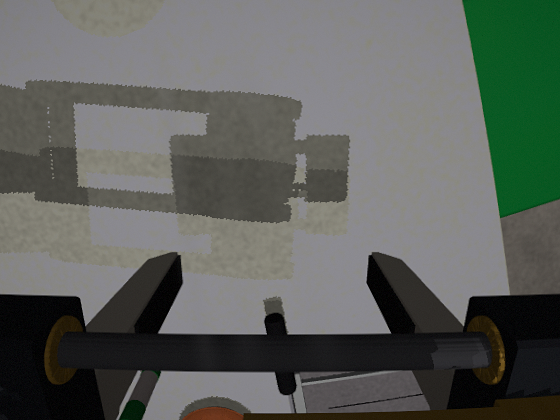

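The top view shows three candidates:
- Blue bin with wooden beads at (322,248), with what looks like a lip at its upper (panel) end.
- Blue divided tray at (235,245), no lip.
- Yellow look-alike at (187,303).

The blue beaded bin fits the description. I'll confirm it in an enlarged crop and then measure.

```bash
cat > h.py <<'E'
import numpy as np,cv2
from scipy.spatial.transform import Rotation as R
from scipy.optimize import least_squares
from plant import robot,imaging,models
def proj(m,P):
    P=np.atleast_2d(P);C=R.from_rotvec(m["orientation"]).as_matrix()
    p=(P-m["position"])@C; s=p[:,:2]/p[:,2:]; r2=(s**2).sum(1,keepdims=True)
    s=s*(1+m["k1"]*r2); K=m["K"]; return s*[K[0,0],K[1,1]]+[K[0,2],K[1,2]]
def ray(m,uv):
    K=m["K"];d=(np.array(uv,float)-[K[0,2],K[1,2]])/[K[0,0],K[1,1]];s=d.copy()
    for _ in range(20): s=d/(1+m["k1"]*(s@s))
    v=R.from_rotvec(m["orientation"]).as_matrix()@np.array([s[0],s[1],1.]); return m["position"],v/np.linalg.norm(v)
def atz(m,uv,z):
    o,v=ray(m,uv); return o+v*(z-o[2])/v[2]
E
python3 - <<'E'
from h import *
side=cv2.imread("pics/side0.png");top=cv2.imread("pics/top0.png")
a=cv2.resize(top[205:285,290:350],None,fx=6.6,fy=6.6,interpolation=cv2.INTER_CUBIC)[:528,:396]
b=cv2.resize(side[255:325,240:320],None,fx=4.9,fy=4.9*528/343,interpolation=cv2.INTER_CUBIC)
b=cv2.resize(b,(396,346));b=cv2.copyMakeBorder(b,0,528-346,0,0,cv2.BORDER_CONSTANT)
cv2.imwrite("pics/crop1.png",np.hstack([a,b]))
c=cv2.resize(side[90:300,255:440],None,fx=2.8,fy=2.8,interpolation=cv2.INTER_CUBIC);cv2.imwrite("pics/crop2.png",c)
c=cv2.resize(top[100:205,180:380],None,fx=4,fy=4,interpolation=cv2.INTER_CUBIC);cv2.imwrite("pics/crop3.png",c)
E
```

```text
(no output)
```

View pics/crop1.png

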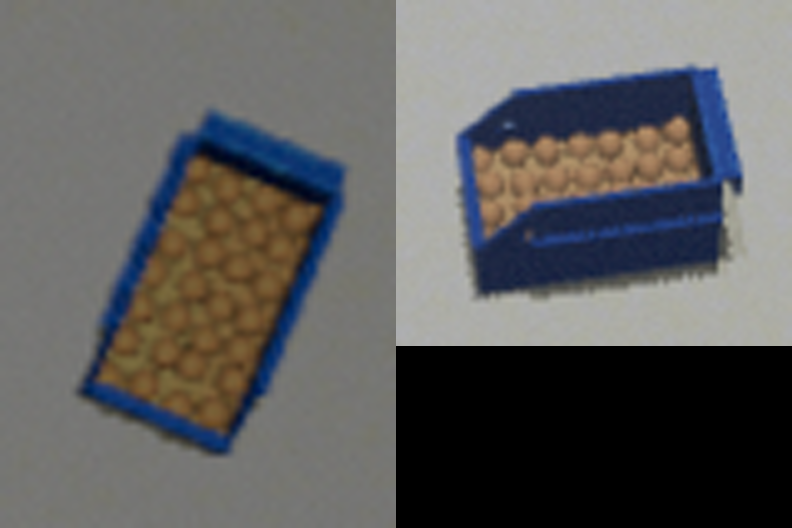

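View pics/crop2.png

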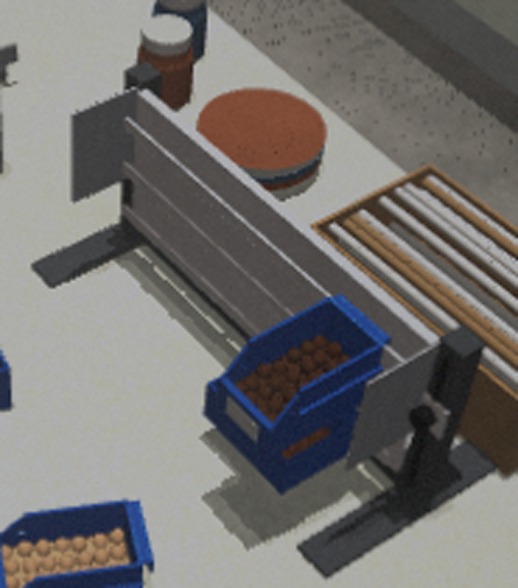

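View pics/crop3.png

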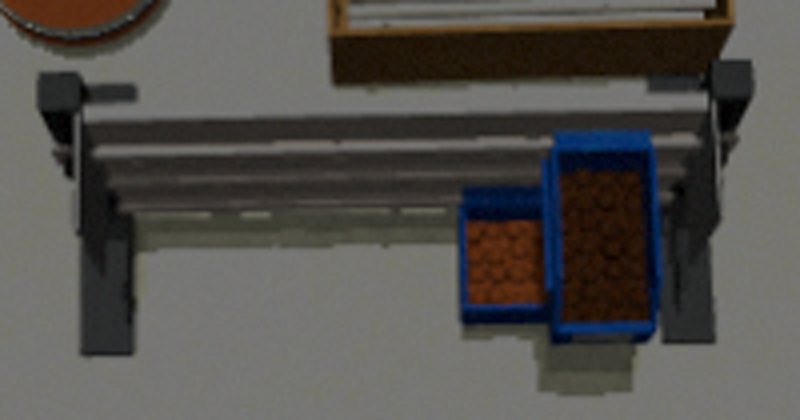

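The crop confirms it. The blue bin with wooden beads has a lip along its upper-right (panel-side) end at top px (322,222)-(342,230). The tray has none, and the yellow one is left alone. Next I'll fit the bin and stand poses.

```bash
cat > fit0.py <<'E'
from h import *
S=imaging.camera_model("side");T=imaging.camera_model("top")
c2=lambda u,v:(255+u/2.8,90+v/2.8)
c3=lambda u,v:(180+u/4,100+v/4)
def T2(p,P):
    c,s=np.cos(p[2]),np.sin(p[2]);P=np.atleast_2d(P)
    return np.c_[c*P[:,0]-s*P[:,1]+p[0],s*P[:,0]+c*P[:,1]+p[1],P[:,2]]
binpts=[(T,(322.1,222),(60.5,28,62)),(T,(342,230),(60.5,-28,62)),
(S,(304.6,268.6),(60.5,28,62)),(S,(309.2,291),(60.5,-28,62)),(S,(270.1,296.5),(-28,-30,62)),(S,(264.6,273.6),(-28,30,62)),(S,(304.4,309.2),(52,-30,0)),(S,(256.6,315.1),(-52,-30,0))]
f=lambda p:np.concatenate([(proj(m,T2(p,np.array(P)/1e3))[0]-uv) for m,uv,P in binpts])
r=least_squares(f,[0.4,-.1,-.3]);print("bin",r.x,np.round(r.fun.reshape(-1,2),1).tolist())
st=[(S,c2(70,112),(-66,180,188)),(S,c2(72,200),(-66,180,88)),(S,c2(362,385),(-66,-182,188)),(S,c2(347,465),(-66,-182,88))]
f=lambda p:np.concatenate([(proj(m,T2(p,np.array(P)/1e3))[0]-uv) for m,uv,P in st])
r2=least_squares(f,[0.7,0,0]);print("stand",r2.x,np.round(r2.fun.reshape(-1,2),1).tolist())
p=r2.x
# louver edge line in side: left end point
for h in (157,175,193): print(h,proj(S,T2(p,np.array([[-14,180,h],[-14,0,h],[0,180,h+20],[0,0,h+20]])/1e3)).round(1).tolist(),proj(T,T2(p,np.array([[-14,180,h],[-14,0,h],[0,180,h+20],[0,0,h+20]])/1e3)).round(1).tolist())
print("seen side louver L",c2(127,120),"sheet top L",c2(140,90), "top: sheet top",c3(82,122))
s=robot.read_state();print(R.from_rotvec(s["orientation"]).as_matrix().round(3))
w=imaging.camera_model("wrist");Rt=R.from_rotvec(s["orientation"]).as_matrix();print("cam in tool",(Rt.T@(w["position"]-s["tool_pos"])).round(4),(Rt.T@R.from_rotvec(w["orientation"]).as_matrix()).round(3))
for n in ["bin","stand","hung_bin"]:
  for c in ["top","side"]:
    imaging.read_camera(c)
    print(n,c,[(round(d["confidence"],2),np.round(d["pixel"])) for d in models.outline_of(c,n)][:4])
E
python3 fit0.py
```

```text
bin [ 0.42766743 -0.1172552  -0.38448398] [[0.3, -0.8], [1.4, 0.2], [0.3, -0.1], [1.1, -0.5], [-2.5, 0.9], [-1.2, -0.2], [0.9, -1.3], [0.4, -0.2]]
stand [ 6.86180061e-01 -2.21175247e-04  4.73328985e-02] [[0.4, 0.1], [-0.2, 0.3], [1.0, -1.4], [-1.2, 1.2]]
157 [[298.0, 132.7], [344.9, 174.2], [302.9, 124.1], [350.6, 165.2]] [[201.4, 139.8], [278.6, 138.2], [200.1, 131.1], [278.6, 129.5]]
175 [[298.2, 126.8], [345.6, 168.3], [303.1, 118.1], [351.4, 159.1]] [[200.1, 137.2], [278.7, 135.6], [198.8, 128.2], [278.6, 126.6]]
193 [[298.3, 120.8], [346.4, 162.2], [303.3, 111.9], [352.3, 152.9]] [[198.8, 134.4], [278.7, 132.8], [197.4, 125.3], [278.6, 123.7]]
seen side louver L (300.3571428571429, 132.85714285714286) sheet top L (305.0, 122.14285714285714) top: sheet top (200.5, 130.5)
[[ 0.95  -0.001  0.312]
 [-0.312 -0.001  0.95 ]
 [-0.    -1.    -0.001]]
cam in tool [-0.0813 -0.1471  0.0002] [[ 0.     0.958  0.288]
 [-0.    -0.288  0.958]
 [ 1.    -0.     0.   ]]
bin top [(0.89, array([321., 246.])), (0.62, array([186., 303.]))]
bin side [(0.82, array([280., 289.]))]
stand top [(0.79, array([304., 142.])), (0.51, array([140., 264.])), (0.24, array([429., 225.]))]
stand side [(0.59, array([356., 208.])), (0.16, array([280., 292.]))]
hung_bin top [(0.62, array([330., 160.]))]
hung_bin side [(0.63, array([363., 224.]))]
```

Bin pose fits at about (0.428, -0.117), yaw -0.384, and the stand at about (0.686, 0), yaw 0.047. Louver height looks low, around 160 mm. I'll move to a hover over the bin and refine with the wrist camera.

Emit:
carry_out(motion=[0.028, 0, -0.038, 0, 1, 0, 1, 0.028, 0, -0.038, 0, 1, 0, 1, 0.028, 0, -0.038, 0, 1, 0, 1, 0.028, 0, -0.038, 0, 0.5, 0, 1, 0.028, 0, -0.038, 0, 0, 0, 1], squeeze=25)

```text
t: 1.25
tool_pos: [0.2533, 0.3402, 0.2343]
orientation: [-1.554, 0.295, -0.293]
force: [1.0, 0.0, 1.0]
opening: 0.0928
```

Emit:
carry_out(motion=[0.028, 0, -0.038, 0, 0, 0, 1, 0.028, 0, -0.038, 0, 0, 0, 1, 0.028, 0, -0.038, 0, 0, 0, 1, 0.028, 0, -0.038, 0, 0, 0, 1, 0.028, 0, -0.038, 0, 0, 0, 1])

```text
t: 1.75
tool_pos: [0.3147, 0.1041, 0.2357]
orientation: [-1.552, 0.287, -0.294]
force: [1.0, 0.0, 0.6]
opening: 0.0926
```

Emit:
carry_out(motion=[0.028, 0, -0.038, 0, 0, 0, 1, 0.028, 0, -0.038, 0, 0, 0, 1, 0.028, 0, -0.038, 0, 0, 0, 1, 0.028, 0, -0.038, 0, 0, 0, 1, 0.02, 0, -0.03, 0, 0, 0, 1])

```text
t: 2.25
tool_pos: [0.3727, -0.1244, 0.239]
orientation: [-1.552, 0.281, -0.303]
force: [0.5, 1.1, -0.5]
opening: 0.0933
```

```bash
cat > look.py <<'E'
import sys
from h import *
s=robot.read_state();m=imaging.camera_model("wrist");im=imaging.read_camera("wrist")
np.savez(f"pics/{sys.argv[1]}.npz",pos=m["position"],ori=m["orientation"])
cv2.imwrite(f"pics/{sys.argv[1]}.png",im);print(s["t"],s["tool_pos"].round(4),R.from_rotvec(s["orientation"]).as_matrix().round(3).tolist(),s["force"].round(2))
E
python3 look.py w1
```

```text
2.25 [ 0.3727 -0.1244  0.239 ] [[0.932, 0.013, 0.363], [-0.363, -0.003, 0.932], [0.014, -1.0, 0.002]] [ 0.53  1.07 -0.48]
```

View pics/w1.png

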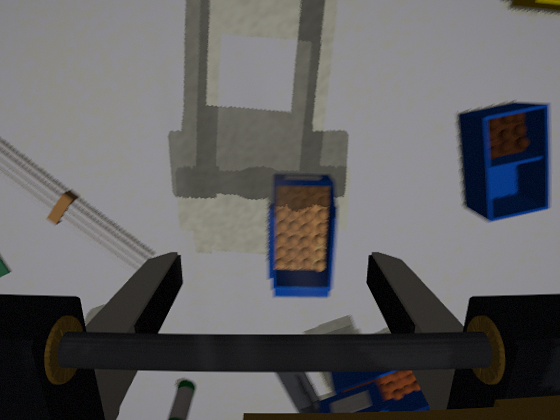

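The wrist view shows the bin between the open fingers, lip end toward the panel at px (275-330, 295) and front at (275-333, 175). The tray is at right, (505,160). I'll enlarge it for corners.

```bash
python3 - <<'E'
import cv2
im=cv2.imread("pics/w1.png")
cv2.imwrite("pics/w1c.png",cv2.resize(im[165:305,255:350],None,fx=4.2,fy=4.2,interpolation=cv2.INTER_CUBIC))
E
```

```text
(no output)
```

View pics/w1c.png

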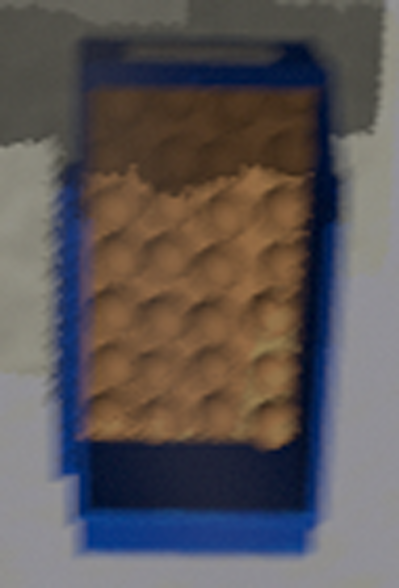

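```bash
cat > fit1.py <<'E'
from h import *
exec(open("fit0.py").read().split("r=least_squares")[0].split("from h import *")[1])
W=imaging.camera_model("wrist");d=np.load("pics/w1.npz");W["position"]=d["pos"];W["orientation"]=d["ori"]
wp=[(W,(273.6,296.7),(60.5,-28,62)),(W,(328.3,296.7),(60.5,28,62)),(W,(274.5,174.5),(-52,-30,0)),(W,(328.5,174.5),(-52,30,0))]
f=lambda p,pts:np.concatenate([(proj(m,T2(p,np.array(P)/1e3))[0]-uv) for m,uv,P in pts])
for pts in (binpts,wp,wp[:2],binpts+wp):
    r=least_squares(f,[0.4,-.1,-.3],args=(pts,));print("bin",r.x.round(4),np.round(r.fun.reshape(-1,2),1).tolist())
E
python3 fit1.py
```

```text
bin [ 0.4277 -0.1173 -0.3845] [[0.3, -0.8], [1.4, 0.2], [0.3, -0.1], [1.1, -0.5], [-2.5, 0.9], [-1.2, -0.2], [0.9, -1.3], [0.4, -0.2]]
bin [ 0.4293 -0.1156 -0.3904] [[-0.3, 0.0], [0.7, 0.7], [-1.2, -0.9], [0.8, 0.2]]
bin [ 0.4285 -0.1164 -0.3769] [[-0.5, -0.0], [0.5, 0.0]]
bin [ 0.4288 -0.116  -0.391 ] [[-0.0, -1.2], [1.0, -0.2], [0.5, -0.6], [1.2, -1.0], [-2.4, 0.2], [-1.0, -1.0], [1.0, -1.8], [0.5, -1.0], [-0.8, -0.2], [0.1, 0.5], [-1.6, -1.1], [0.3, -0.1]]
```

```bash
cat > go.py <<'E'
import sys
from h import *
def go(x,y,z,yaw,q=1):
    s=robot.read_state();Rt=R.from_rotvec(s["orientation"]).as_matrix()
    c,n=np.cos(yaw),np.sin(yaw)
    G=np.array([[c,0,-n],[n,0,c],[0,-1,0]])
    d=Rt.T@(np.array([x,y,z])-s["tool_pos"]);t=R.from_matrix(Rt.T@G).as_rotvec(degrees=True)
    print("now",s["tool_pos"].round(4),"f",s["force"].round(1),"t",round(float(s["t"]),2),"shift",d.round(4),"turn",t.round(2))
if __name__=="__main__": go(*map(float,sys.argv[1:5]))
E
python3 go.py 0.4157 -0.1107 0.11 -0.386
```

```text
now [ 0.3731 -0.1283  0.2389] f [-1.9 -1.7 -0. ] t 2.3 shift [0.0313 0.1293 0.032 ] turn [0.03 0.71 0.83]
```

Emit:
carry_out(motion=[0.016, 0.03, 0.016, 0, 0.7, 0.8, 1, 0.015, 0.035, 0.016, 0, 0, 0, 1, 0, 0.035, 0, 0, 0, 0, 1, 0, 0.025, 0, 0, 0, 0, 1, 0, 0, 0, 0, 0, 0, 1])

```text
t: 2.8
tool_pos: [0.4178, -0.115, 0.1132]
orientation: [-1.551, 0.305, -0.316]
force: [0.0, 0.0, -0.4]
opening: 0.0928
```

```bash
python3 go.py 0.4157 -0.1107 0.065 -0.386; python3 look.py w2
```

```text
now [ 0.4178 -0.115   0.1132] f [ 0.   0.  -0.4] t 2.8 shift [-0.0039  0.0482  0.0032] turn [ 0.08 -0.54  0.43]
2.8 [ 0.4178 -0.115   0.1132] [[0.923, 0.006, 0.385], [-0.385, -0.004, 0.923], [0.007, -1.0, -0.001]] [ 0.01  0.04 -0.4 ]
```

View pics/w2.png

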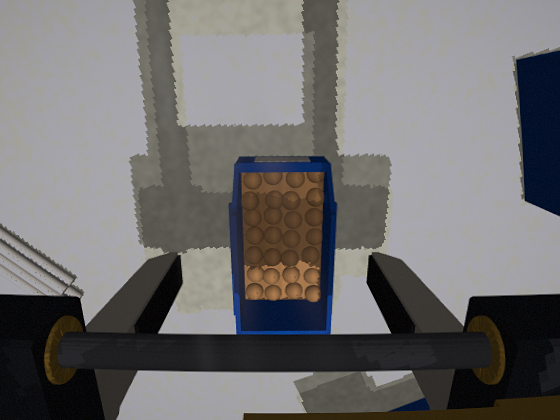

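The bin sits between the fingers, about 8 px to the right of their centre. That matches the computed 3 mm correction. Descending now.

Emit:
carry_out(motion=[-0.004, 0.012, 0.003, 0, -0.5, 0.4, 1, 0, 0.012, 0, 0, 0, 0, 1, 0, 0.012, 0, 0, 0, 0, 1, 0, 0.009, 0, 0, 0, 0, 1, 0, 0.002, 0, 0, 0, 0, 1])

```text
t: 3.35
tool_pos: [0.4196, -0.1121, 0.07]
orientation: [-1.553, 0.294, -0.311]
force: [0.3, -0.0, -0.7]
opening: 0.0927
```

```bash
python3 go.py 0.4157 -0.1107 0.0635 -0.386
```

```text
now [ 0.4196 -0.1121  0.07  ] f [ 0.3 -0.  -0.7] t 3.35 shift [-0.0043  0.0065 -0.0001] turn [0.08 0.02 0.63]
```

Emit:
carry_out(motion=[-0.004, 0.003, 0, 0, 0, 0.6, 1, -0.001, 0.003, 0, 0, 0, 0.2, 1, 0, 0.001, 0, 0, 0, 0, 0.2, 0, 0, 0, 0, 0, 0, -0.5, 0, 0, 0, 0, 0, 0, -1], squeeze=25)

```text
t: 3.85
tool_pos: [0.415, -0.1104, 0.0628]
orientation: [-1.55, 0.306, -0.3]
force: [0.7, 0.0, 0.2]
opening: 0.0732
```

Emit:
carry_out(motion=[0, 0, 0, 0, 0, 0, -1, 0, 0, 0, 0, 0, 0, -1, 0, 0, 0, 0, 0, 0, -1, 0, 0, 0, 0, 0, 0, -1, 0, 0, 0, 0, 0, 0, -1])

```text
t: 4.35
tool_pos: [0.4153, -0.1104, 0.0632]
orientation: [-1.55, 0.305, -0.3]
force: [0.9, -0.2, -1.4]
opening: 0.0598
```

```bash
python3 go.py 0.4157 -0.1107 0.0635 -0.386
```

```text
now [ 0.4153 -0.1104  0.0632] f [ 0.9 -0.2 -1.4] t 4.35 shift [ 0.0005 -0.0003 -0.0001] turn [ 0.07  0.01 -0.17]
```

Gripped at 59.8 mm opening. Lifting gently.

Emit:
carry_out(motion=[0, -0.004, 0, 0, 0, 0, -1, 0, -0.01, 0, 0, 0, 0, -1, 0, -0.015, 0, 0, 0, 0, -1, 0, -0.02, 0, 0, 0, 0, -1, 0, -0.015, 0, 0, 0, 0, -1], squeeze=32)

```text
t: 4.85
tool_pos: [0.4122, -0.1092, 0.1276]
orientation: [-1.549, 0.312, -0.294]
force: [0.6, -0.0, -3.4]
opening: 0.0599
```

```bash
python3 go.py 0.57 0.12 0.225 0.047; python3 look.py w3; python3 - <<'E'
from h import *
im=imaging.read_camera("side");cv2.imwrite("pics/s3.png",cv2.resize(im[200:320,180:340],None,fx=4,fy=4,interpolation=cv2.INTER_CUBIC))
E
```

```text
now [ 0.4122 -0.1092  0.1276] f [ 0.6 -0.  -3.4] t 4.85 shift [ 0.0588 -0.0984  0.2716] turn [ -0.06 -24.81  -0.65]
4.85 [ 0.4122 -0.1092  0.1276] [[0.926, -0.011, 0.376], [-0.376, 0.003, 0.926], [-0.011, -1.0, -0.001]] [ 0.57 -0.03 -3.44]
```

View pics/s3.png

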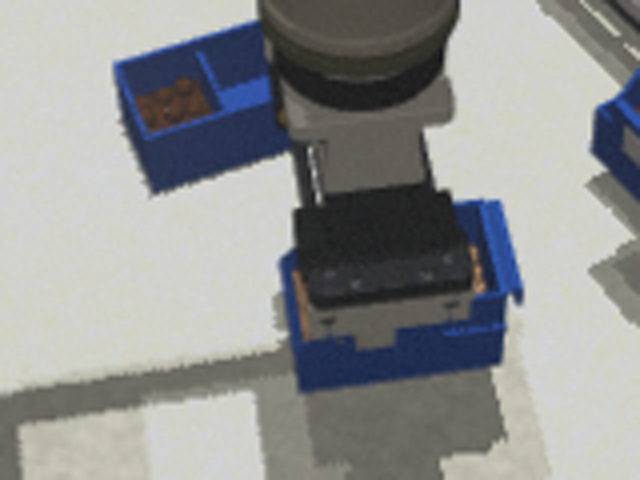

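View pics/w3.png

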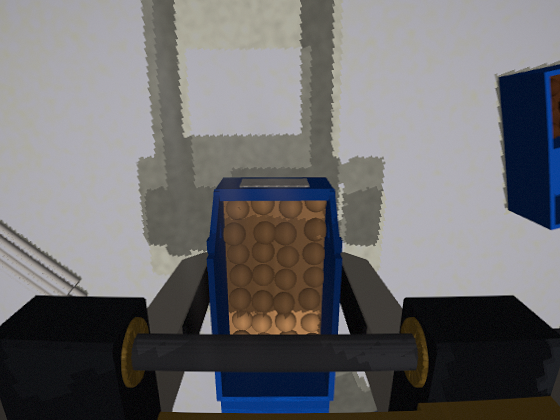

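The lift is clean. The wrist force dropped about 3 N and the bin hangs level. In the side view the fingers have a wider block above the tips, so I need its height against the cheek. I'll overlay known tool geometry.

```bash
python3 - <<'E'
from h import *
s=robot.read_state();Rt=R.from_rotvec(s["orientation"]).as_matrix();S=imaging.camera_model("side")
im=imaging.read_camera("side")
w=6;sc=lambda uv:tuple(int(v) for v in ((np.array(uv)-[215,225])*w))
o=cv2.resize(im[225:315,215:335],None,fx=w,fy=w,interpolation=cv2.INTER_CUBIC)
P=lambda a:proj(S,s["tool_pos"]+Rt@(np.array(a)/1e3))[0]
def box(x,y0,y1,z,col):
    q=[P((-x,y0,z)),P((x,y0,z)),P((x,y1,z)),P((-x,y1,z))]
    cv2.polylines(o,[np.array([sc(k) for k in q],np.int32)],True,col,1)
box(37.5,-65,-90,-94,(0,0,255))
box(7.5,19,-65,-30,(0,255,0))
box(7.5,19,-65,-47.5,(0,255,255))
for y in (-50,-35,-20,-10): box(37.5,y,y,-47.5,(255,255,0))
cv2.imwrite("pics/ov.png",o)
E
```

```text
(no output)
```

View pics/ov.png

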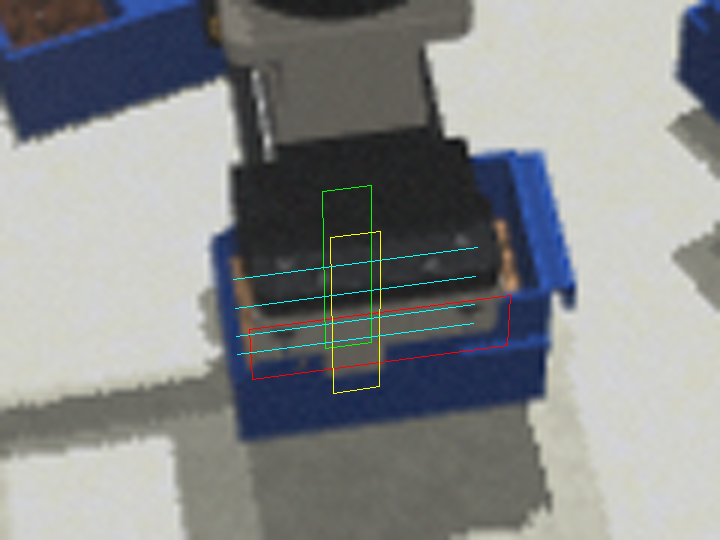

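The wide block lines up with the gripper body (65 mm behind the TCP), so it clears the cheek. Only the narrow fingers matter. Next I raise and turn toward the stand's yaw.

Emit:
carry_out(motion=[0, -0.02, 0, 0, -3, -0.2, -1, 0, -0.025, 0, 0, -6, -0.3, -1, 0, -0.025, 0, 0, -6, 0, -1, 0, -0.02, 0, 0, -6, 0, -1, 0, -0.01, 0, 0, -3.5, 0, -1])

```text
t: 5.5
tool_pos: [0.4091, -0.108, 0.223]
orientation: [-1.566, -0.035, 0.054]
force: [0.2, -1.1, -2.4]
opening: 0.0599
```

```bash
python3 go.py 0.57 0.12 0.225 0.047
```

```text
now [ 0.4091 -0.108   0.223 ] f [ 0.2 -1.1 -2.4] t 5.5 shift [ 0.1735 -0.0031  0.2185] turn [-0.26  0.57 -0.7 ]
```

Emit:
carry_out(motion=[0.01, 0, 0.02, 0, 0, -0.3, -1, 0.015, 0, 0.028, 0, 0, -0.3, -1, 0.018, 0, 0.03, 0, 0, 0, -1, 0.018, 0, 0.03, 0, 0, 0, -1, 0.018, 0, 0.03, 0, 0, 0, -1])

```text
t: 6.0
tool_pos: [0.4801, 0.0351, 0.2202]
orientation: [-1.568, -0.037, 0.044]
force: [0.2, 0.2, -2.6]
opening: 0.06
```

Emit:
carry_out(motion=[0.018, 0, 0.028, 0, 0, 0, -1, 0.018, 0, 0.025, 0, 0, 0, -1, 0.018, 0, 0.015, 0, 0, 0, -1, 0.015, 0, 0.01, 0, 0, 0, -1, 0, 0, 0, 0, 0, 0, -1])

```text
t: 6.5
tool_pos: [0.5447, 0.1247, 0.2118]
orientation: [-1.567, -0.033, 0.056]
force: [-0.9, -0.9, -3.9]
opening: 0.0599
```

```bash
python3 go.py 0.57 0.12 0.225 0.047; python3 - <<'E'
from h import *
im=imaging.read_camera("side");cv2.imwrite("pics/s4f.png",im);cv2.imwrite("pics/s4.png",cv2.resize(im[70:260,230:430],None,fx=3.1,fy=3.1,interpolation=cv2.INTER_CUBIC))
im=imaging.read_camera("top");cv2.imwrite("pics/t4f.png",im);cv2.imwrite("pics/t4.png",cv2.resize(im[95:220,160:370],None,fx=3.8,fy=3.8,interpolation=cv2.INTER_CUBIC))
E
```

```text
now [0.5447 0.1247 0.2118] f [-0.9 -0.9 -3.9] t 6.5 shift [ 0.0248 -0.0136 -0.0061] turn [-0.19  0.57 -0.85]
```

View pics/s4.png

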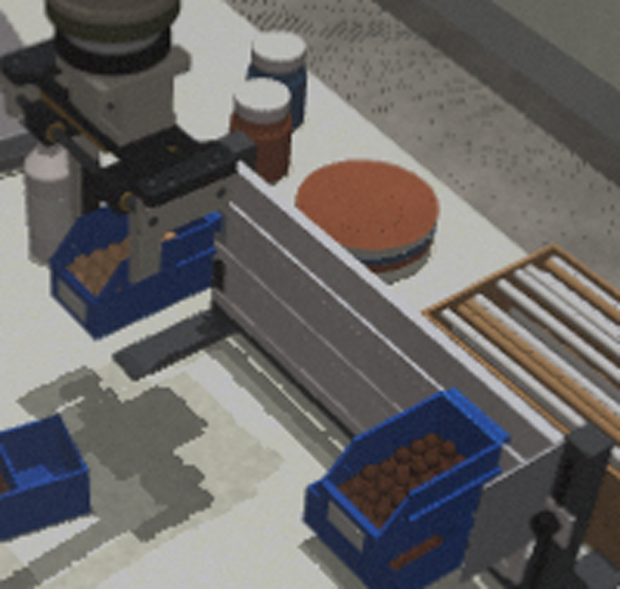

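View pics/t4.png

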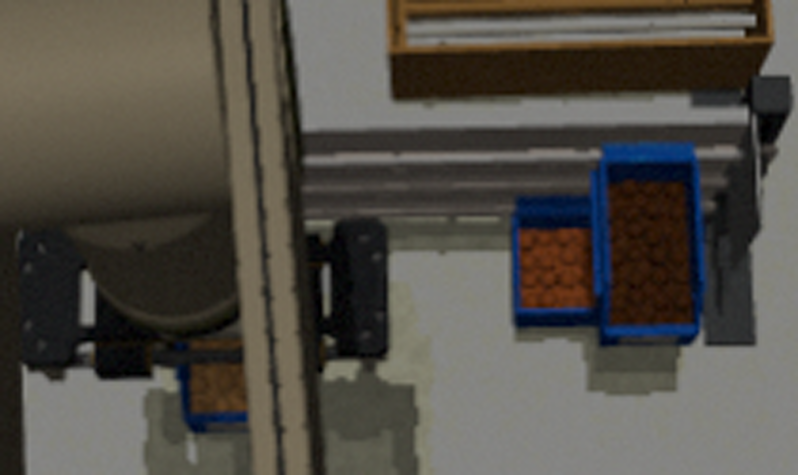

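Both views show the bin level and in front of the panel, its left side near the cheek. Nothing has been touched. I'll check the stand model against the first, unobstructed pictures.

```bash
cat > ovst.py <<'E'
from h import *
import sys
from fit0h import T2
def draw(p,h,n):
    for cam,f,(r0,r1,c0,c1),w in (("side","pics/side0.png",(95,190,265,365),7.5),("top","pics/top0.png",(105,190,185,290),7)):
        m=imaging.camera_model(cam);im=cv2.imread(f)[r0:r1,c0:c1]
        o=cv2.resize(im,None,fx=w,fy=w,interpolation=cv2.INTER_CUBIC)
        def ln(a,b,col):
            uv=(proj(m,T2(p,np.array([a,b])/1e3))-[c0,r0]+.5)*w
            cv2.line(o,*[tuple(int(v) for v in k) for k in uv],col,1,cv2.LINE_AA)
        ln((-14,180,h),(-14,-50,h),(0,255,0));ln((0,180,h+20),(0,-50,h+20),(0,0,255))
        ln((-14,180,h-50),(-14,-50,h-50),(0,255,0))
        ln((-14,180,h-100),(-14,-50,h-100),(0,255,0))
        for a,b in (((-66,180,188),(4,180,188)),((-66,180,88),(4,180,88)),((-66,180,88),(-66,180,188)),((-66,-180,188),(4,-180,188)),((-66,-180,88),(-66,-180,188))): ln(a,b,(255,255,0))
        cv2.imwrite(f"pics/{n}{cam}.png",o)
if __name__=="__main__":
    a=list(map(float,sys.argv[2:6]));draw(a[:3],a[3],sys.argv[1])
E
cat > fit0h.py <<'E'
import numpy as np
def T2(p,P):
    c,s=np.cos(p[2]),np.sin(p[2]);P=np.atleast_2d(P)
    return np.c_[c*P[:,0]-s*P[:,1]+p[0],s*P[:,0]+c*P[:,1]+p[1],P[:,2]]
E
python3 ovst.py o1 0.6862 0 0.0473 160
```

```text
(no output)
```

View pics/o1side.png

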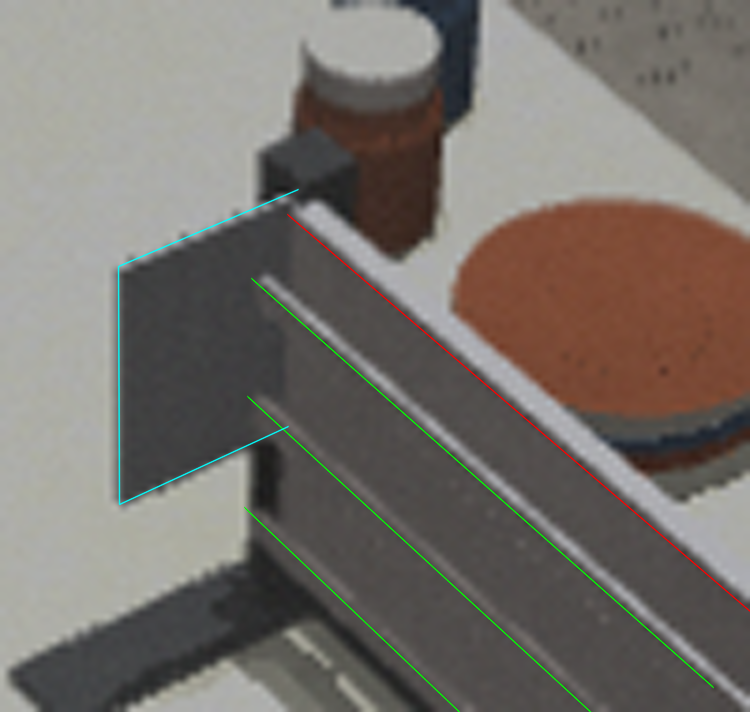

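View pics/o1top.png

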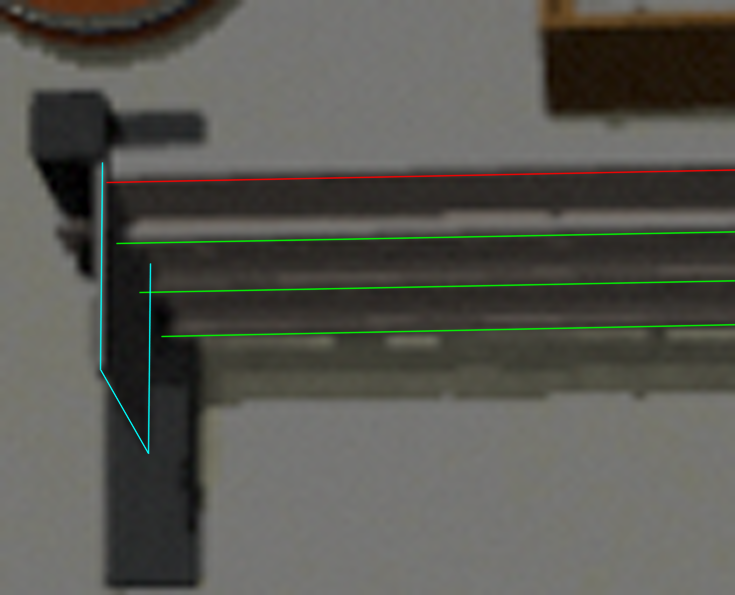

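The model lines land within about 1 px of the louver edges and cheek. The residual suggests the stand is about 1-2 mm further in x, with louver edge at about 161 mm. I'll go to a pre-contact pose 25 mm short of the louver with 8 mm of cheek clearance, lip above the edge.

```bash
python3 go.py 0.5756 0.1329 0.19 0.047
```

```text
now [0.5434 0.1233 0.2118] f [-0.1 -0.2 -3.1] t 6.6 shift [0.033  0.0213 0.0077] turn [-0.15  0.52 -0.92]
```

Emit:
carry_out(motion=[0.008, 0.004, 0.002, 0, 0.3, -0.5, -1, 0.008, 0.005, 0.002, 0, 0.2, -0.4, -1, 0.008, 0.005, 0.002, 0, 0, 0, -1, 0.006, 0.004, 0.002, 0, 0, 0, -1, 0, 0, 0, 0, 0, 0, -1])

```text
t: 7.1
tool_pos: [0.5738, 0.1311, 0.191]
orientation: [-1.569, -0.034, 0.035]
force: [0.1, -0.2, -3.2]
opening: 0.0597
```

Emit:
carry_out(motion=[0, 0, 0, 0, 0, 0, -1, 0, 0, 0, 0, 0, 0, -1, 0, 0, 0, 0, 0, 0, -1, 0, 0, 0, 0, 0, 0, -1, 0, 0, 0, 0, 0, 0, -1])

```text
t: 7.6
tool_pos: [0.5739, 0.1309, 0.1914]
orientation: [-1.569, -0.034, 0.034]
force: [1.0, 0.3, -2.8]
opening: 0.0601
```

```bash
python3 go.py 0.5756 0.1329 0.185 0.047; python3 -c "
from h import *
print(robot.read_state()['wrist_torque'])
im=imaging.read_camera('side');cv2.imwrite('pics/s5.png',cv2.resize(im[70:220,230:390],None,fx=4,fy=4,interpolation=cv2.INTER_CUBIC))"
```

```text
now [0.5739 0.1309 0.1914] f [ 1.   0.3 -2.8] t 7.6 shift [0.0018 0.0064 0.0019] turn [-0.11 -0.2  -0.02]
[-0.02158798  0.10546879 -0.00575766]
```

View pics/s5.png

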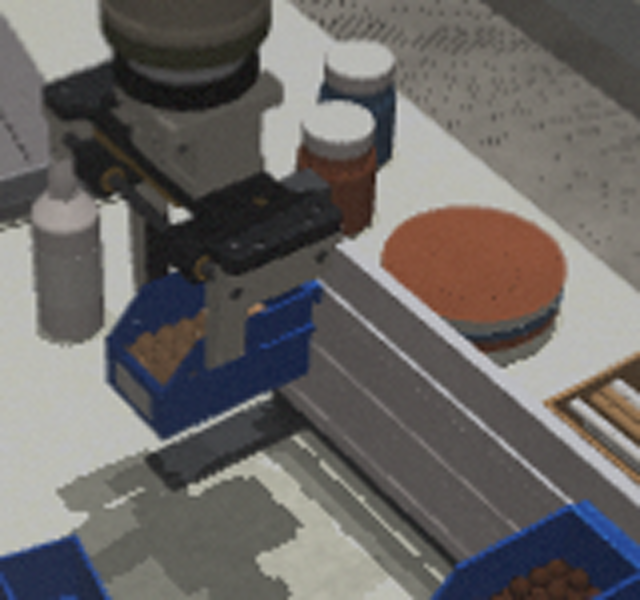

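The arm holds still and the bin looks level, lip right in front of the sheet. I'll verify the bin's pose in hand by overlay before contact.

```bash
python3 - <<'E'
from h import *
s=robot.read_state();Rt=R.from_rotvec(s["orientation"]).as_matrix()
B=np.c_[Rt[:,0],Rt[:,2],-Rt[:,1]]
o=s["tool_pos"]-B@np.array([-.014,0,.0632]);print("bin origin",o.round(4))
st=np.array([.687,0]);c,n=np.cos(.047),np.sin(.047)
d=o[:2]-st;print("in stand",(c*d[0]+n*d[1]).round(4),(-n*d[0]+c*d[1]).round(4))
S=imaging.camera_model("side");im=imaging.read_camera("side")
r0,r1,c0,c1,w=125,185,245,320,9
q=cv2.resize(im[r0:r1,c0:c1],None,fx=w,fy=w,interpolation=cv2.INTER_CUBIC)
def pl(pts,col):
    uv=(proj(S,o+(np.array(pts)/1e3)@B.T)-[c0,r0]+.5)*w
    cv2.polylines(q,[uv.astype(np.int32)],False,col,1,cv2.LINE_AA)
pl([(-52,-30,0),(52,-30,0),(52,-30,62),(-28,-30,62)],(0,255,0))
pl([(-52,30,0),(-52,-30,0)],(0,255,0))
pl([(60.5,-28,49),(60.5,-28,62),(60.5,28,62)],(0,0,255))
pl([(-28,-34,40),(52,-34,40)],(0,255,255))
cv2.imwrite("pics/ov2.png",q)
E
```

```text
bin origin [0.5879 0.1316 0.1282]
in stand -0.0928 0.1362
```

View pics/ov2.png

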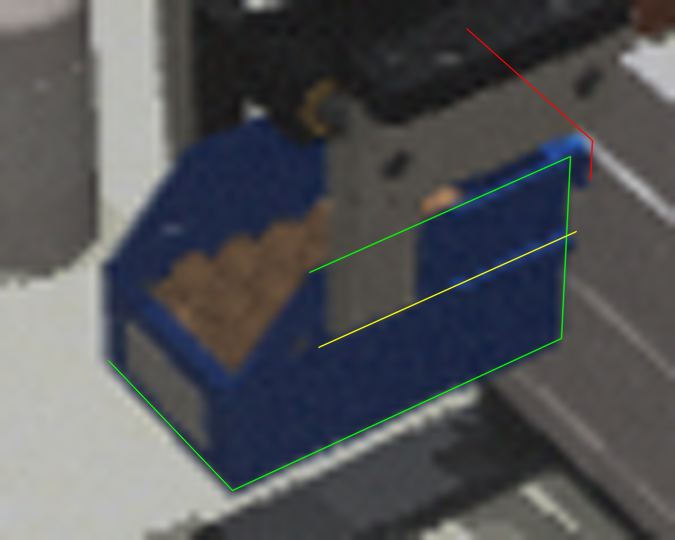

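The overlay agrees within about 1 px, so there was no slip and the bin is level. It is 27 mm from louver contact. Moving in.

Emit:
carry_out(motion=[0.005, 0.003, 0, 0, 0, 0, -1, 0.005, 0.003, 0, 0, 0, 0, -1, 0.005, 0.002, 0, 0, 0, 0, -1, 0.003, 0, 0, 0, 0, 0, -1, 0, 0, 0, 0, 0, 0, -1])

```text
t: 8.2
tool_pos: [0.5937, 0.1318, 0.1824]
orientation: [-1.569, -0.034, 0.034]
force: [0.1, -0.4, -3.7]
opening: 0.0596
```

```bash
cat > bin.py <<'E'
from h import *
s=robot.read_state();Rt=R.from_rotvec(s["orientation"]).as_matrix()
B=np.c_[Rt[:,0],Rt[:,2],-Rt[:,1]];o=s["tool_pos"]-B@np.array([-.014,0,.0632])
st=np.array([.687,0]);c,n=np.cos(.047),np.sin(.047);d=o[:2]-st
print("t",round(float(s["t"]),2),"bin in stand mm",((c*d[0]+n*d[1])*1e3).round(1),((-n*d[0]+c*d[1])*1e3).round(1),(o[2]*1e3).round(1),"lip z",(o[2]*1e3+49).round(1),"yaw",np.arctan2(Rt[1,0],Rt[0,0]).round(4),"pitch(x up)",Rt[2,0].round(4),"roll",Rt[2,2].round(4),"F",s["force"].round(2),"M",s["wrist_torque"].round(3),"open",s["opening"].round(4))
E
python3 bin.py
```

```text
Traceback (most recent call last):
  File "bin.py", line 5, in <module>
    print("t",round(float(s["t"]),2),"bin in stand mm",((c*d[0]+n*d[1])*1e3).round(1),((-n*d[0]+c*d[1])*1e3).round(1),(o[2]*1e3).round(1),"lip z",(o[2]*1e3+49).round(1),"yaw",np.arctan2(Rt[1,0],Rt[0,0]).round(4),"pitch(x up)",Rt[2,0].round(4),"roll",Rt[2,2].round(4),"F",s["force"].round(2),"M",s["wrist_torque"].round(3),"open",s["opening"].round(4))
                                                                                                                                                                                                                                                                                                                                         ^^^^^^^^^^^^^^^^^^
AttributeError: 'float' object has no attribute 'round'
```

Emit:
carry_out(motion=[0.0012, 0, 0, 0, 0, 0, -1, 0.0012, 0, 0, 0, 0, 0, -1, 0.001, 0, 0, 0, 0, 0, -1, 0.001, 0, 0, 0, 0, 0, -1, 0, 0, 0, 0, 0, 0, -1])

```text
t: 8.7
tool_pos: [0.5984, 0.132, 0.1824]
orientation: [-1.569, -0.034, 0.035]
force: [1.0, -0.6, -3.2]
opening: 0.0598
```

```bash
sed -i 's/s\["opening"\].round(4)/s["opening"]/' bin.py; python3 bin.py
```

```text
t 8.7 bin in stand mm -68.4 136.1 119.2 lip z 168.2 yaw 0.0434 pitch(x up) -0.0005 roll 0.0019 F [ 1.03 -0.57 -3.17] M [-0.012  0.082 -0.   ] open 0.05976786723321859
```

Emit:
carry_out(motion=[0.0008, 0, 0, 0, 0, 0, -1, 0.0008, 0, 0, 0, 0, 0, -1, 0.0006, 0, 0, 0, 0, 0, -1, 0, 0, 0, 0, 0, 0, -1, 0, 0, 0, 0, 0, 0, -1])

```text
t: 9.2
tool_pos: [0.6007, 0.1321, 0.1827]
orientation: [-1.569, -0.034, 0.034]
force: [-0.3, -0.2, -3.8]
opening: 0.0599
```

```bash
python3 bin.py
```

```text
t 9.2 bin in stand mm -66.0 136.1 119.5 lip z 168.5 yaw 0.0435 pitch(x up) -0.0002 roll 0.002 F [-0.34 -0.15 -3.8 ] M [0.006 0.071 0.032] open 0.0598998999928066
```

Emit:
carry_out(motion=[0.0006, 0, 0, 0, 0, 0, -1, 0, 0, 0, 0, 0, 0, -1, 0.0006, 0, 0, 0, 0, 0, -1, 0, 0, 0, 0, 0, 0, -1, 0.0006, 0, 0, 0, 0, 0, -1])

```text
t: 9.7
tool_pos: [0.6011, 0.1322, 0.1821]
orientation: [-1.569, -0.031, 0.037]
force: [-6.6, -0.4, -1.1]
opening: 0.0598
```

```bash
python3 bin.py
```

```text
t 9.7 bin in stand mm -65.8 136.1 118.9 lip z 167.9 yaw 0.0436 pitch(x up) -0.0038 roll 0.0018 F [-6.58 -0.43 -1.06] M [-0.074  1.114 -0.049] open 0.0597601605875834
```

Contact with the louver front: Fx -6.6 N at bin x = -65.8, and the model says -66. I'll back off 0.9 mm to centre the slot over the edge, then lower in small steps while watching x.

Emit:
carry_out(motion=[-0.0009, 0, 0, 0, 0.1, -0.1, -1, 0, 0, 0, 0, 0, 0, -1, 0, 0.0015, 0, 0, 0, 0, -1, 0, 0.0015, 0, 0, 0, 0, -1, 0, 0, 0, 0, 0, 0, -1])

```text
t: 10.2
tool_pos: [0.6009, 0.1322, 0.1791]
orientation: [-1.569, -0.033, 0.033]
force: [0.4, 0.1, -2.4]
opening: 0.0599
```

```bash
python3 bin.py
```

```text
t 10.2 bin in stand mm -65.8 136.1 115.9 lip z 164.9 yaw 0.0417 pitch(x up) -0.0 roll 0.0019 F [ 0.44  0.14 -2.44] M [0.029 0.169 0.051] open 0.059862361283321466
```

Emit:
carry_out(motion=[-0.0007, 0, 0, 0, -0.2, 0, -1, 0, 0.0015, 0, 0, 0, 0, -1, 0, 0.0015, 0, 0, 0, 0, -1, 0, 0.001, 0, 0, 0, 0, -1, 0, 0, 0, 0, 0, 0, -1])

```text
t: 10.7
tool_pos: [0.6006, 0.1321, 0.1748]
orientation: [-1.569, -0.036, 0.035]
force: [-0.2, 1.0, -3.3]
opening: 0.0598
```

```bash
python3 bin.py
```

```text
t 10.7 bin in stand mm -66.0 136.1 111.6 lip z 160.6 yaw 0.0454 pitch(x up) 0.001 roll 0.0019 F [-0.2  1.  -3.3] M [-0.042  0.095 -0.023] open 0.05982939559969246
```

Emit:
carry_out(motion=[-0.0006, 0.0005, 0, 0, 0, 0, -1, 0, 0.001, 0, 0, 0, 0, -1, 0, 0.001, 0, 0, 0, 0, -1, 0, 0.001, 0, 0, 0, 0, -1, 0, 0.0005, 0, 0, 0, 0, -1])

```text
t: 11.2
tool_pos: [0.6001, 0.1321, 0.1706]
orientation: [-1.569, -0.037, 0.035]
force: [-0.7, 1.2, -2.4]
opening: 0.0597
```

```bash
python3 bin.py
```

```text
t 11.2 bin in stand mm -66.5 136.1 107.4 lip z 156.4 yaw 0.0454 pitch(x up) 0.0013 roll 0.0019 F [-0.66  1.16 -2.4 ] M [0.017 0.086 0.002] open 0.05974582637155981
```

Emit:
carry_out(motion=[0, 0.001, 0, 0, 0, 0, -1, 0, 0.001, 0, 0, 0, 0, -1, 0, 0.001, 0, 0, 0, 0, -1, 0, 0.0007, 0, 0, 0, 0, -1, 0, 0.0005, 0, 0, 0, 0, -1])

```text
t: 11.7
tool_pos: [0.6004, 0.1322, 0.1675]
orientation: [-1.569, -0.038, 0.034]
force: [-3.3, -0.6, 2.2]
opening: 0.0599
```

```bash
python3 bin.py
```

```text
t 11.7 bin in stand mm -66.1 136.2 104.3 lip z 153.3 yaw 0.0454 pitch(x up) 0.0025 roll 0.0019 F [-3.25 -0.57  2.19] M [-0.122  0.452 -0.045] open 0.05992573620586828
```

The louver takes weight at bin z = 104.3, which puts the edge at 163 mm. That's in range and agrees with the picture. I'll ease up a hair and slide left toward the cheek, about 10 mm.

Emit:
carry_out(motion=[-0.0003, -0.0008, 0, 0, 0, -0.1, -1, 0, 0, 0.0015, 0, 0, 0, -1, 0, 0, 0.0015, 0, 0, 0, -1, 0, 0, 0.0015, 0, 0, 0, -1, 0, 0, 0, 0, 0, 0, -1])

```text
t: 12.2
tool_pos: [0.6, 0.137, 0.1677]
orientation: [-1.569, -0.039, 0.032]
force: [-0.7, 0.3, -1.8]
opening: 0.0598
```

```bash
python3 bin.py
```

```text
t 12.2 bin in stand mm -66.2 141.0 104.6 lip z 153.6 yaw 0.0453 pitch(x up) 0.0045 roll 0.0019 F [-0.7   0.29 -1.79] M [ 0.013  0.019 -0.035] open 0.05983024974086146
```

Emit:
carry_out(motion=[0, 0, 0.001, 0, 0, -0.1, -1, 0, 0, 0.001, 0, 0, 0, -1, 0, 0, 0.0007, 0, 0, 0, -1, 0, 0, 0, 0, 0, 0, -1, 0, 0, 0.0005, 0, 0, 0, -1])

```text
t: 12.7
tool_pos: [0.5999, 0.1404, 0.1676]
orientation: [-1.569, -0.041, 0.031]
force: [-0.5, -0.3, -2.1]
opening: 0.0598
```

```bash
python3 bin.py
```

```text
t 12.7 bin in stand mm -66.0 144.4 104.5 lip z 153.5 yaw 0.0454 pitch(x up) 0.0065 roll 0.0017 F [-0.54 -0.27 -2.08] M [-0.051  0.029 -0.024] open 0.059821140980477305
```

Emit:
carry_out(motion=[0, 0, 0.0005, 0, 0, 0.2, -1, 0, 0, 0, 0, 0, 0.1, -1, 0, 0, 0.0005, 0, 0, 0, -1, 0, 0, 0, 0, 0, 0, -1, 0, 0, 0.0005, 0, 0, 0, -1])

```text
t: 13.2
tool_pos: [0.6001, 0.1416, 0.168]
orientation: [-1.569, -0.036, 0.034]
force: [0.5, -3.7, -1.7]
opening: 0.0595
```

```bash
python3 bin.py
```

```text
t 13.2 bin in stand mm -66.1 145.6 104.8 lip z 153.8 yaw 0.045 pitch(x up) 0.0011 roll 0.0011 F [ 0.46 -3.72 -1.69] M [-0.626  0.033 -0.138] open 0.05948966253684141
```

Cheek contact: Fy -3.7 N at y = 145.6 (146 expected). I'll relax the sideways press and lower the last bit until the louver carries it.

Emit:
carry_out(motion=[0, 0, -0.0002, 0, 0, 0, -1, 0, 0.0005, 0, 0, 0, 0, -1, 0, 0.0005, 0, 0, 0, 0, -1, 0, 0, 0, 0, 0, 0, -1, 0, 0.0004, 0, 0, 0, 0, -1])

```text
t: 13.7
tool_pos: [0.6001, 0.1416, 0.1676]
orientation: [-1.569, -0.037, 0.034]
force: [-3.1, -0.3, 3.3]
opening: 0.0597
```

```bash
python3 bin.py
```

```text
t 13.7 bin in stand mm -66.0 145.6 104.5 lip z 153.5 yaw 0.045 pitch(x up) 0.0017 roll 0.0014 F [-3.07 -0.35  3.3 ] M [-0.251  0.43  -0.136] open 0.0597143618980184
```

Emit:
carry_out(motion=[0, 0, 0, 0, 0, 0, -1, 0, 0, 0, 0, 0, 0, 0.33, 0, 0, 0, 0, 0, 0, 0.38, 0, 0, 0, 0, 0, 0, 0.45, 0, 0, 0, 0, 0, 0, 0.55], squeeze=12)

```text
t: 14.2
tool_pos: [0.6008, 0.1421, 0.1678]
orientation: [-1.568, -0.038, 0.033]
force: [-0.3, 0.4, -0.5]
opening: 0.0705
```

```bash
python3 bin.py;python3 look.py w6; python3 - <<'E'
from h import *
im=imaging.read_camera("side");cv2.imwrite("pics/s6.png",cv2.resize(im[90:200,240:380],None,fx=5,fy=5,interpolation=cv2.INTER_CUBIC))
E
```

```text
t 14.2 bin in stand mm -65.3 146.1 104.6 lip z 153.6 yaw 0.0454 pitch(x up) 0.0034 roll 0.0022 F [-0.27  0.37 -0.55] M [0.044 0.027 0.005] open 0.07053487223001759
14.2 [0.6008 0.1421 0.1678] [[0.999, 0.003, -0.045], [0.045, 0.002, 0.999], [0.003, -1.0, 0.002]] [-0.27  0.37 -0.55]
```

View pics/s6.png

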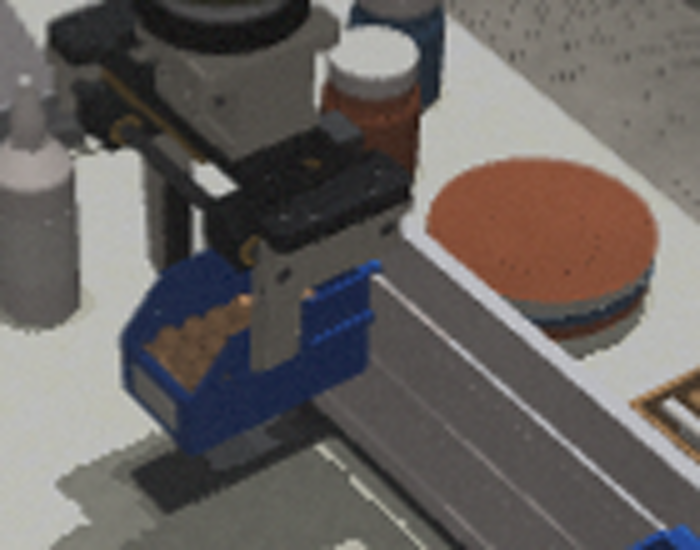

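View pics/w6.png

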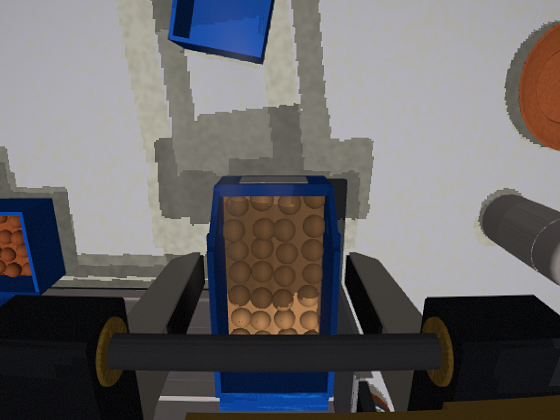

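Released. The bin hangs level with its lip over the top louver edge (side px about (375,270) in the crop) and the dark cheek right beside its left rib. The fingers are clear on both sides, so I retract straight up.

Emit:
carry_out(motion=[0, -0.006, 0, 0, 0, 0, 0.55, 0, -0.01, 0, 0, 0, 0, 0.55, 0, -0.015, 0, 0, 0, 0, 0.55, 0, -0.025, 0, 0, 0, 0, 0.55, -0.01, -0.03, 0, 0, 0, 0, 0.55])

```text
t: 14.8
tool_pos: [0.5885, 0.1409, 0.2545]
orientation: [-1.569, -0.032, 0.039]
force: [-0.4, 0.7, 0.0]
opening: 0.0722
```

Emit:
carry_out(motion=[-0.03, -0.02, 0, 0, 0, 0, 0.6, -0.04, 0, 0, 0, 0, 0, 0.6, -0.04, 0, 0, 0, 0, 0, 0.6, -0.03, 0, 0, 0, 0, 0, 0.6, -0.01, 0, 0, 0, 0, 0, 0.6])

```text
t: 15.3
tool_pos: [0.4382, 0.1343, 0.2898]
orientation: [-1.566, -0.047, 0.023]
force: [0.4, -1.2, 0.6]
opening: 0.074
```

```bash
python3 bin.py;python3 look.py w7; python3 - <<'E'
from h import *
im=imaging.read_camera("side");cv2.imwrite("pics/s7.png",cv2.resize(im[90:200,240:380],None,fx=5,fy=5,interpolation=cv2.INTER_CUBIC))
im=imaging.read_camera("top");cv2.imwrite("pics/t7.png",im)
E
```

```text
t 15.3 bin in stand mm -227.3 146.1 226.8 lip z 275.8 yaw 0.0444 pitch(x up) 0.0156 roll 0.0039 F [ 0.44 -1.17  0.61] M [0.028 0.022 0.01 ] open 0.07402316023103693
15.3 [0.4382 0.1343 0.2898] [[0.999, 0.015, -0.044], [0.044, 0.005, 0.999], [0.016, -1.0, 0.004]] [ 0.44 -1.17  0.61]
```

View pics/s7.png

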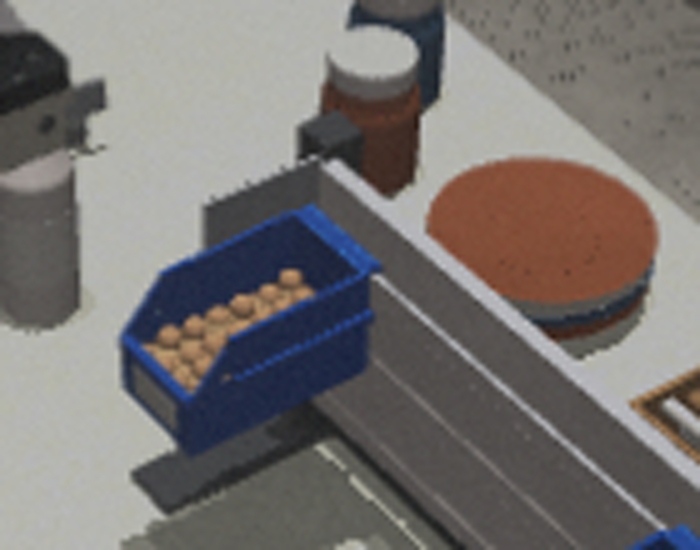

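View pics/w7.png

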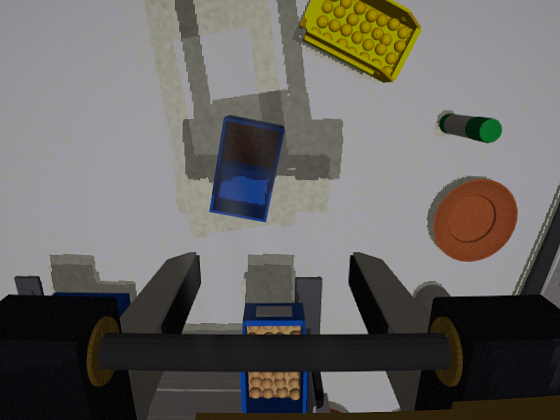

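The bin hangs on the top louver, level, beads in, alongside the cheek. I'll do a quick numeric check of the cheek gap.

```bash
python3 - <<'E'
from h import *
from fit0h import T2
S=imaging.camera_model("side");k=lambda u,v:(240+u/5-.4,90+v/5-.4)
pts=[(k(380,270),(60.5,-28,62)),(k(309,205),(60.5,28,62)),(k(188,456),(-52,-30,0)),(k(370,376),(52,-30,0)),(k(262,330),(-28,-30,62)),(k(170,272),(-28,30,62))]
f=lambda p:np.concatenate([proj(S,T2(p[:3],np.array(P)/1e3+[0,0,p[3]]))[0]-uv for uv,P in pts])
r=least_squares(f,[.6,.14,.045,.104]);print(r.x.round(4),r.fun.reshape(-1,2).round(1).tolist())
st=np.array([.687,0]);c,n=np.cos(.046),np.sin(.046);d=r.x[:2]-st;print("stand",c*d[0]+n*d[1],-n*d[0]+c*d[1])
# top-camera picture: compare model of hung bin with picture
im=cv2.imread("pics/t7.png");cv2.imwrite("pics/t7c.png",cv2.resize(im[100:200,180:300],None,fx=6,fy=6,interpolation=cv2.INTER_CUBIC))
m=imaging.camera_model("top")
for y in (142.5,146): print(y,((proj(m,T2([.687,0,.046],np.array([[-94,y+30,166.5],[-94,y-30,166.5],[-66,180,188]])/1e3))-[180,100]+.5)*6).round(0).tolist())
E
```

```text
[0.6281 0.1594 0.0828 0.0815] [[1.0, -0.9], [1.0, 0.5], [2.7, -0.3], [-0.4, -1.3], [-3.9, 1.8], [-0.4, 0.2]]
stand -0.05153543499823099 0.16194148119778523
142.5 [[144.0, 431.0], [302.0, 428.0], [116.0, 344.0]]
146 [[135.0, 431.0], [293.0, 428.0], [116.0, 344.0]]
```

View pics/t7c.png

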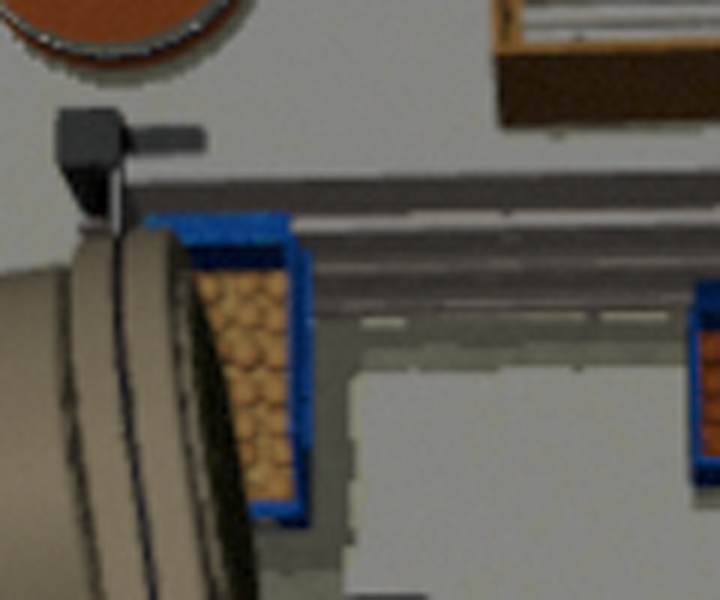

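My free-height fit is poorly conditioned: it gives 81 mm height and 4 px residuals, so I don't trust it. I'll overlay the predicted poses instead.

```bash
python3 - <<'E'
from h import *
from fit0h import T2
for cam,(r0,r1,c0,c1),w in (("side",(105,190,255,325),8),("top",(125,195,190,240),8)):
    m=imaging.camera_model(cam);im=cv2.imread("pics/t7.png") if cam=="top" else imaging.read_camera("side")
    q=cv2.resize(im[r0:r1,c0:c1],None,fx=w,fy=w,interpolation=cv2.INTER_CUBIC)
    for y,col in ((145.8,(0,255,0)),(142.5,(0,0,255))):
        def pl(pts):
            P=np.array(pts,float)+[-66,y,104.5]
            uv=(proj(m,T2([.687,0,.0455],P/1e3))-[c0,r0]+.5)*w
            cv2.polylines(q,[uv.astype(np.int32)],False,col,1,cv2.LINE_AA)
        pl([(-52,-30,0),(52,-30,0),(52,-30,62),(-28,-30,62)]);pl([(-52,30,0),(-52,-30,0)])
        pl([(60.5,-28,49),(60.5,-28,62),(60.5,28,62)])
    cv2.imwrite(f"pics/f{cam}.png",q)
a=cv2.imread("pics/fside.png")
cv2.imwrite("pics/f.png",a)
E
```

```text
(no output)
```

View pics/f.png

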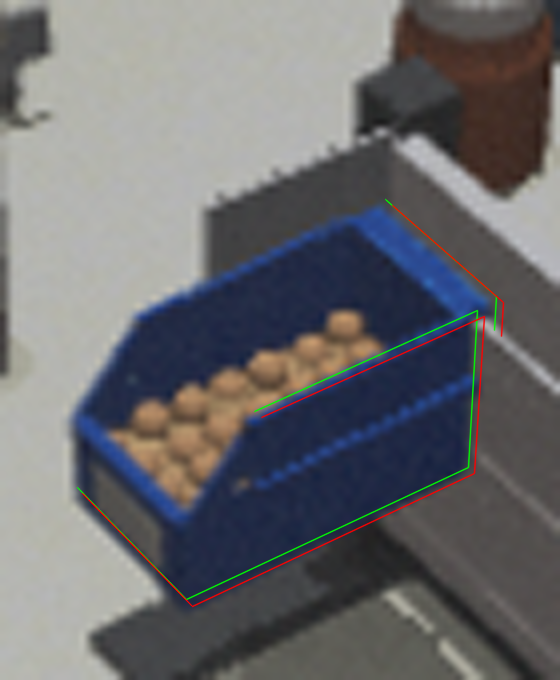

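View pics/ftop.png

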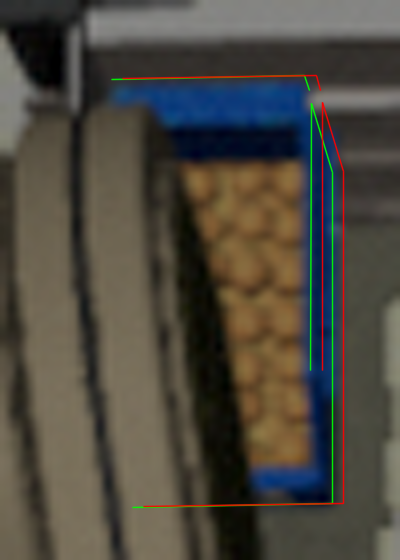

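The picture matches the snug prediction (green, y = 145.8), and the 3.5 mm-gap line (red) is clearly off. The robot is clear. Handing in.

```bash
python3 - <<'E'
from h import *
print(robot.close_job())
E
```

```text
the job is handed in; nothing more can be done
None
```

The loose beaded bin now hangs by its lip on the top louver, snug against the left end cheek, and the job is handed in at about 15.5 s of robot time. The hand-in gave no verdict.

**How it went**
- I gripped the bin 14 mm ahead of its centre so the finger would pass in front of the cheek.
- The bin's back touched the louver front at about 6.6 N.
- I backed off about a millimetre and lowered until the louver took the weight. That puts its edge at about 163 mm, where the pictures suggested about 161 mm.
- I slid the bin left until it touched the cheek at about 3.7 N, relaxed the press, lowered the last bit, then opened the jaws and backed away.

**Last checks**
- **Position:** in the side and top views the picture matches a predicted bin centre of y = 145.8 mm (snug is 146). A line drawn for a 3.5 mm gap did not match.
- **State:** after release the bin was level with its beads in and the wrist force was back near zero. The arm is well clear and I saw no sign that anything else moved, though I did not measure the other items.

**One check failed:** a hand-picked pose fit with free height gave an implausible 81 mm height and residuals up to 4 px. I discarded it and used the overlay instead, which showed up to about 1 px of offset at the lip.

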